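# Make up two desk kits from the stock

## Robot

A 6-joint arm with a two-finger parallel gripper is mounted at the origin on a cart in front of the work surface, level with it; the furniture and walls round the work are solid. World frame = base frame: x ahead of the robot, y to its left, z up, the work surface at z = 0. Lengths are in mm, angles in rad, forces in N, time in s.
With the tool pointing down it reaches from about 350 to 775 mm from the base axis. Payload 7.3 kg.
Tool frame: the origin (TCP) lies at the very end of the fingers, on their centre line; the grasp point (between the pads) lies 19 mm behind it (bot.grip_point_offset is the distance from the TCP to the grasp point, in mm); z points along the fingers, y is the line along which they close (so a half turn about z gives the same grasp; the last joint's range is limited). The gripper opens to 92 mm and grips with 3 to 60 N. Pads are 19 mm wide; open, the fingers measure 130 mm over their backs; the gripper's body (75 mm by 190 mm) begins 47 mm behind the grasp point.
Start: joints at [-1.308, 0.342, 1.524, -0, 1.275, -0.146], TCP at [208.716, -481.75, 226.741] pointing down, gripper open.
Joint ranges: [-2.53, 2.53], [-0.77, 2.02], [0.04, 2.7], [-1, 4.14], [0.28, 2.66], [-3.11, 3.11]. Speed limits (rad/s): [2.57, 2.57, 3.14, 3.14, 3.14, 3.14].

## Interface

Orientations are given as [roll, pitch, yaw] about the fixed x, y, z axes, in that order (R = Rz(yaw) Ry(pitch) Rx(roll)).
In Python, from plant import bot gives the robot as it stands. The module is installed in compiled form; this text tells all that it offers.
- The arm moves only by the shell command python3 -m jog 'ROWS' [OPENING]. ROWS is JSON, a list of rows, each a list of 6 numbers: the shift along the tool's x, y, z in mm, then the turn, a rotation vector about the tool's x, y, z in rad. In form: [[dx, dy, dz, rx, ry, rz], ...]. A call has 1 to 12 rows; each row shifts and turns the commanded pose from where the row before left it, along the tool's axes as they then stand; what a row does not reach is not made up. A row lasts 1/10 s, in which the tool goes at most 50 mm and 8.59 degrees, less where a joint would pass 70% of its speed; a pose out of reach is approached as far as the arm can. A call with a gripper value outside its range is refused whole. OPENING is the opening in per cent of the stroke, from 0 (shut) to 100 (fully open), set as the call begins (- or left out, the last holds). The fingers move at their own pace and stop on an object; the grip force is fixed at half the most. Time passes only in rows, so rows that do not move let the fingers close. It gives the time, the measured TCP pose, the force, the opening and the grip force at its end, in the units of the state.
- bot.get_obs(): the state, without advancing time (a new reading comes with each control period).
- bot.capture(name): name is "side" or "top"; returns the picture (480x640x3 uint8, red, green, blue); there is no depth.
- bot.camera_model(name): a dict with "fx", "fy", "cx", "cy" (pixels), "dist_coeffs" ([k1, k2, p1, p2, k3] as OpenCV has them; the pictures are not rectified), "position" and "orientation" of the camera in the world. Camera axes: x right, y down, z forward; pixel columns grow to the right and rows downward; lengths in mm; the calibration is good to about 2 mm. A picture is of the moment at which its call begins. camera_model takes no time and is no camera call.
- bot.close_job(): hands the job in; it is judged then, once.
Trained networks look in the newest picture that a camera, given by its name, has taken for a name from the list of things; names that differ only in an ending like _2 or _b are one class to them, and where a whole thing is asked for, a point or a joint stands for the part that bears it (a point fixed in the world has none). Each returns a list of dicts, best first, with "p" (0 to 1); they miss things now and then, are a little off and sometimes report something else, mostly with a low value. They report only what shows in the picture. A call takes as long as a camera call. They do not tell look-alikes from the thing itself.
- bot.outline_of(target, camera): "mask" (480x640 bool, what is visible of it) and "pixel" ([column, row] in pixels, amid what is visible of it).
The state is a dict: "time": time; "joint_positions": joint angles; "dq": joint speeds; "tau": joint torques, N m; "tool_pos": TCP position; "tcp_rot": TCP orientation; "contact_force": force on the tool from outside, world axes, zero at the start; "moment": the same for the moment, N m; "grip_width": finger opening in mm; "finger_force": force on a finger pad.
Only numpy, scipy, OpenCV 4.12 (cv2) and the standard library are available. Lean on these libraries where they do the work, as an engineer would, in place of code of your own. Each camera call takes 0.05 s, during which the arm holds its last target. There are 200 camera calls.

## Task

Make up two kits from the stock on the desk, one thing to a compartment: the date stamp, the wooden seal and the larger binder clip go into the tray with three compartments, the glue stick and the smaller binder clip into the tray with two. Set each thing down, without dropping it, on the floor of a compartment of its own, the stamp, seal and glue stick standing upright and the clips lying flat; which compartment of the right tray does not matter. Leave the eraser where it lies.

Things in the scene. Friction and masses are not known exactly. Their poses are not given: they have to be found in the camera images.
- tray_three: Shallow open grey plastic tray with three equal compartments in a row along its y, 94 mm (x) by 246 mm (y). Compartments 88 mm (x) by 78 mm (y) inside, centres at y = -81, 0 and +81 mm from the origin. Floor 5 mm thick; walls and dividers 3 mm thick, tops 12 mm above the desk. Fixed to the desk. Origin: centre of the underside.
- tray_two: Shallow open grey plastic tray with two equal compartments in a row along its y, 94 mm (x) by 165 mm (y). Compartments 88 mm (x) by 78 mm (y) inside, centres at y = -40.5 and +40.5 mm from the origin. Floor 5 mm thick; walls and dividers 3 mm thick, tops 12 mm above the desk. Fixed to the desk. Origin: centre of the underside.
- stamp: Self-inking date stamp, red and black, standing upright, 33 (x) x 47 (y) x 60 mm high. The red cap, from 40 to 60 mm up, is a block 32 mm (x) by 48 mm (y) to be gripped across x; it does not move on the body. Origin: centre of the underside; z up.
- seal: Personal seal: a slim plain brown wooden rod standing on end, 15 mm diameter, 56 mm high. Origin: centre of the underside; z up along the rod.
- glue: Glue stick standing on end, 25 mm diameter (26 mm at the cap, from 62 mm up), 92 mm high. Origin: centre of the underside; z up along the stick.
- large_clip: The larger of two black binder clips, lying flat, its two wire arms pointing along its own -y. 41 mm wide (x), 69 mm long (y) with the arms, 20 mm high. The solid body is a full-height block from y = 0 to +34 mm (the back), and narrows to the jaws at y = -11 mm, where the arms begin. Grip it across x on the block. Origin: on the underside, midway along the whole length; z up.
- small_clip: The smaller of two black binder clips, lying flat, its two wire arms pointing along its own -y. 32 mm wide (x), 54 mm long (y) with the arms, 16 mm high. The solid body is a full-height block from y = 0 to +27 mm (the back), and narrows to the jaws at y = -8 mm, where the arms begin. Grip it across x on the block. Origin: on the underside, midway along the whole length; z up.
- rubber: Blue and white eraser, 22 x 44 x 13 mm, lying flat among the stock; in neither kit. Origin: centre of the underside.
Mind the look-alikes: they are no part of the job. Leave any orange look-alike of the small_clip alone.

How it is judged:
By the outcome, as a careful person would: the job done as asked, in the order asked, and still so for the second after the job is handed in, with the robot touching nothing.
It also fails if it takes over 109 s, if anything falls off the work surface, if the arm or the gripper's body presses on something with over 40 N, if the wrist force passes 120 N, or if a joint passes its speed limit or range.

## Working session

There is one attempt and no reset: what is moved stays moved. The work goes in short steps, Python scripts to look and compute and a shell command to move; the robot and the scene stay as the last step left them, time stands still between calls to the robot, and variables do not carry over. Pictures are saved under pics/ and viewed, at most 15 in all, crops included, and the job is handed in when it is done.

```bash
mkdir -p pics; python3 - <<'E'
from plant import bot
import cv2
o=bot.get_obs();print(o)
for n in("top","side"):
    cv2.imwrite(f"pics/{n}0.png",bot.capture(n)[:,:,::-1]);print(bot.camera_model(n))
E
```

```text
{'time': 0.0, 'joint_positions': array([-1.30799495e+00,  3.42741353e-01,  1.52502705e+00, -1.81957051e-05,
        1.27536715e+00, -1.46023191e-01]), 'dq': array([-0.00033411,  0.00058053,  0.00072027,  0.00051145, -0.00101268,
        0.00011539]), 'tau': array([-9.10841391e-04, -4.31241381e+01, -2.44216347e+01,  7.17427838e-02,
        5.60279202e-02, -1.11832051e-04]), 'tool_pos': array([ 208.60206727, -481.33884733,  226.0317805 ]), 'tcp_rot': array([-3.14006364e+00, -2.07285843e-04,  4.08829724e-01]), 'contact_force': array([-0.45844207,  0.78236936,  0.00808844]), 'moment': array([0.03935472, 0.03825034, 0.00264913]), 'finger_force': 0.0, 'grip_width': 91.40233886203674}
{'fx': 475.3994474153184, 'fy': 475.3994474153184, 'cx': 316.0022237252321, 'cy': 244.44933978288927, 'dist_coeffs': array([-0.01130372,  0.        ,  0.        ,  0.        ,  0.        ]), 'position': array([429.31081511, -97.97703158, 861.66343863]), 'orientation': array([-2.94387687,  0.00628764, -1.58316099])}
{'fx': 459.3673991644008, 'fy': 459.3673991644008, 'cx': 315.3474464404262, 'cy': 240.05786735138622, 'dist_coeffs': array([0.00849822, 0.        , 0.        , 0.        , 0.        ]), 'position': array([ 603.96970073, -845.88661258,  564.98899911]), 'orientation': array([-2.16941632, -0.02051371,  0.05763152])}
```

View pics/top0.png

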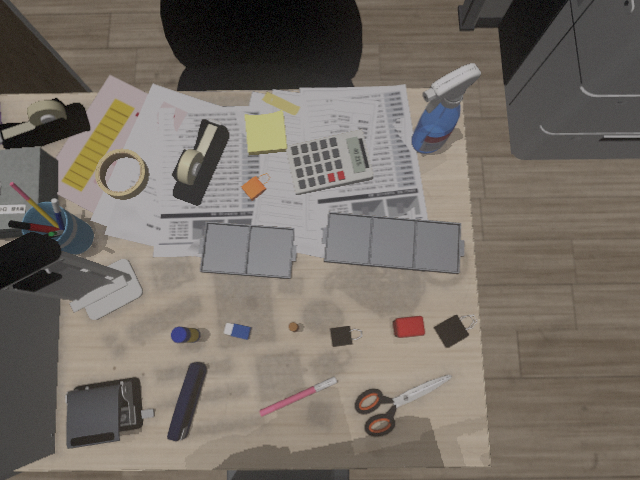

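View pics/side0.png

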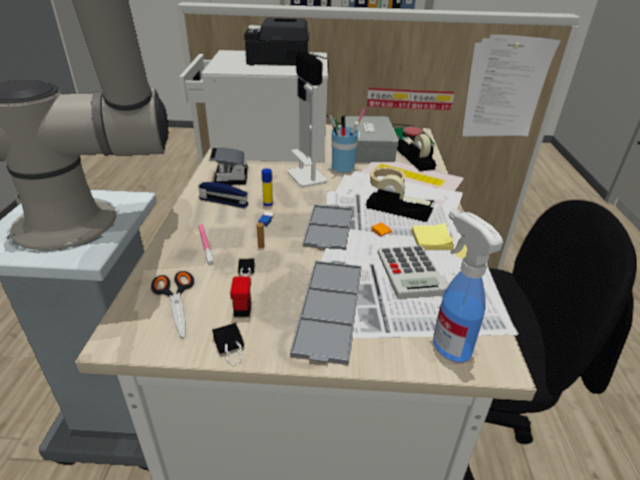

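```bash
cat > h.py <<'E'
from plant import bot
import numpy as np, cv2
from scipy.spatial.transform import Rotation as R
from scipy.optimize import minimize
def proj(P,n):
    c=bot.camera_model(n);W=R.from_euler('xyz',c["orientation"]).as_matrix()
    K=np.array([[c["fx"],0,c["cx"]],[0,c["fy"],c["cy"]],[0,0,1]])
    return cv2.projectPoints(np.asarray(P,float),W.T,-W.T@c["position"],K,c["dist_coeffs"])[0][:,0]
def ray(px,n,z):
    c=bot.camera_model(n);W=R.from_euler('xyz',c["orientation"]).as_matrix()
    K=np.array([[c["fx"],0,c["cx"]],[0,c["fy"],c["cy"]],[0,0,1]])
    u=cv2.undistortPoints(np.array([[px]],float),K,c["dist_coeffs"])[0,0]
    d=W@[u[0],u[1],1];p=np.array(c["position"]);return (p+d*(z-p[2])/d[2])[:2]
def box(x0,x1,y0,y1,z0,z1): return [[x,y,z] for x in(x0,x1) for y in(y0,y1) for z in(z0,z1)]
def cyl(r,z0,z1): return [[r*np.cos(a),r*np.sin(a),z] for a in np.arange(0,6.28,.3) for z in(z0,z1)]
M={"stamp":box(-16,16,-23.5,23.5,0,60),"seal":cyl(7.5,0,56),"glue":cyl(12.7,0,92),
"large_clip":box(-20.5,20.5,0,34,0,20)+box(-20.5,20.5,-11,0,9,11),
"small_clip":box(-16,16,0,27,0,16)+box(-16,16,-8,0,7,9),
"tray_three":box(-47,47,-123,123,0,12),"tray_two":box(-47,47,-82.5,82.5,0,12),"rubber":box(-11,11,-22,22,0,13)}
S=3
def sil(P,n):
    h=cv2.convexHull(np.round(proj(P,n)*S*16).astype(np.int32))
    m=np.zeros((480*S,640*S),np.uint8);cv2.fillConvexPoly(m,h,1,cv2.LINE_8,4);return m
def fit(name,masks,xy,z=0,yaws=None):
    big={n:cv2.resize(m.astype(np.uint8),None,fx=S,fy=S,interpolation=cv2.INTER_NEAREST) for n,m in masks.items()}
    if 'clip' in name:   # drop thin wires
        big={n:cv2.morphologyEx(m,cv2.MORPH_OPEN,np.ones((15,15),np.uint8)) for n,m in big.items()}
    def c(q):
        r=R.from_euler('z',q[2]/30); s=0
        P=r.apply(M[name])+[q[0],q[1],z]
        for n,m in big.items():
            a=sil(P,n); s+=1-(a&m).sum()/max(1,(a|m).sum())
        return s/len(big)
    best=None
    for y in (yaws if yaws is not None else np.arange(-3.14,3.1,.785)):
        x0=np.array([xy[0],xy[1],y*30])
        s=minimize(c,x0,method='Nelder-Mead',options=dict(initial_simplex=[x0,x0+[8,0,0],x0+[0,8,0],x0+[0,0,9]],maxfev=90,xatol=.05,fatol=1e-4))
        if best is None or s.fun<best.fun: best=s
    return best.x[0],best.x[1],(best.x[2]/30+np.pi)%(2*np.pi)-np.pi,best.fun
E
cat > m.py <<'E'
from h import *
bot.capture("top");bot.capture("side")
ex={"glue":(185,335),"rubber":(238,331),"seal":(294,327),"small_clip":(342,336),"stamp":(409,327),"large_clip":(452,331),"tray_two":(248,250),"tray_three":(392,242)}
for k,e in ex.items():
    w=ray(e,"top",15); ms={}
    for n in("top","side"):
        ds=bot.outline_of(k,n); t=proj([[*w,15]],n)[0]
        ds=[d for d in ds if np.hypot(*(np.array(d["pixel"])-t))<40]
        if ds: d=min(ds,key=lambda d:np.hypot(*(np.array(d["pixel"])-t)));ms[n]=d["mask"]
    out=[]
    for sel in (["top","side"],["top"],["side"]):
        mm={n:ms[n] for n in sel if n in ms}
        if mm: out.append(np.round(fit(k,mm,w,yaws=[0] if k in("seal","glue") else [0,1.57,-.1] if 'tray' in k else None),2))
    print(k,list(ms),*out)
E
python3 m.py
```

```text
glue ['top', 'side'] [4.4086e+02 1.2644e+02 7.7000e-01 1.5000e-01] [4.3953e+02 1.2562e+02 2.0000e-02 3.0000e-02] [4.4355e+02 1.2556e+02 5.3000e-01 7.0000e-02]
rubber ['top'] [ 4.4653e+02  4.5550e+01 -2.5000e-01  8.0000e-02] [ 4.4653e+02  4.5550e+01 -2.5000e-01  8.0000e-02]
seal ['top', 'side'] [ 4.5367e+02 -5.4640e+01  5.0000e-02  2.6000e-01] [ 4.5125e+02 -5.5560e+01  8.0000e-02  1.5000e-01] [ 4.548e+02 -5.435e+01 -4.000e-02  1.100e-01]
small_clip ['top', 'side'] [ 4.3497e+02 -1.4696e+02  9.0000e-02  1.5000e-01] [ 4.3273e+02 -1.2676e+02 -3.0600e+00  7.0000e-02] [ 4.4009e+02 -1.4744e+02  2.1000e-01  1.1000e-01]
stamp ['top', 'side'] [ 4.4969e+02 -2.5021e+02  1.3000e-01  1.7000e-01] [ 4.4843e+02 -2.5091e+02  7.0000e-02  1.0000e-01] [ 4.5083e+02 -2.4419e+02 -2.9600e+00  1.4000e-01]
large_clip ['top', 'side'] [ 4.4839e+02 -3.4194e+02  4.4000e-01  1.1000e-01] [ 4.3495e+02 -3.1985e+02 -2.6400e+00  6.0000e-02] [ 4.4970e+02 -3.4148e+02  4.4000e-01  5.0000e-02]
tray_two ['top', 'side'] [ 5.9463e+02  3.0720e+01 -9.0000e-02  7.0000e-02] [ 5.9218e+02  2.9170e+01 -1.0000e-01  6.0000e-02] [ 5.9595e+02  3.2690e+01 -9.0000e-02  4.0000e-02]
tray_three ['top', 'side'] [ 6.0437e+02 -2.3378e+02 -1.0000e-01  5.0000e-02] [ 6.0265e+02 -2.3536e+02 -1.0000e-01  3.0000e-02] [ 6.0608e+02 -2.3286e+02 -1.0000e-01  2.0000e-02]
```

```bash
python3 - <<'E'
import cv2
a=cv2.imread("pics/top0.png")[300:360,150:490]
b=cv2.imread("pics/side0.png")[180:370,190:370]
cv2.imwrite("pics/crop.png",cv2.vconcat([cv2.resize(a,(760,134),interpolation=cv2.INTER_CUBIC),cv2.copyMakeBorder(cv2.resize(b,(425,450)),0,0,0,335,0)]))
E
```

```text
(no output)
```

View pics/crop.png

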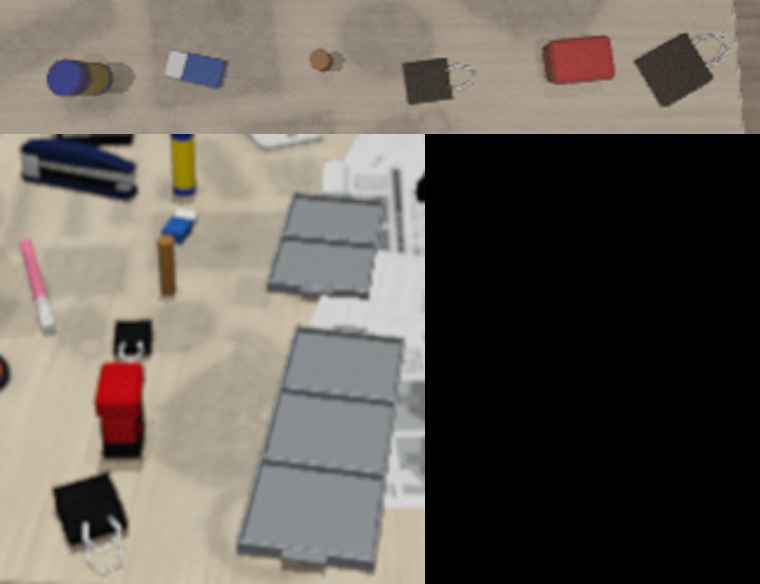

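Candidates in the top view: glue (185,335), rubber (238,331), seal (294,327), black small clip (342,336), red stamp (409,327), black large clip (452,331), orange look-alike clip (254,187, leave alone). The crop confirms the six stock items, with both clips' arms pointing right (world -y). Next I check the lamp and dispenser clearance and compute the first move.

```bash
cat > go.py <<'E'
import sys
from h import *
x,y,z,psi=map(float,sys.argv[1:5]);o=bot.get_obs();p=o["tool_pos"]
yaw=o["tcp_rot"][2];d=(np.pi/2+psi-yaw+np.pi)%(2*np.pi)-np.pi
W=R.from_euler('xyz',[np.pi,0,yaw+d])
print("rz",round(-d,3),"then shift",np.round(W.inv().apply(np.array([x,y,z])-p),1),"t",o["time"],"at",np.round(p,1),np.round(o["tcp_rot"],3),"grip",o["grip_width"],o["finger_force"])
E
python3 go.py 449.7 -250 110 0.1
python3 - <<'E'
from h import *
def tri(a,b):
    A=[];L=[]
    for px,n in((a,"top"),(b,"side")):
        c=np.array(bot.camera_model(n)["position"]);q=np.append(ray(px,n,0),0);d=(q-c)/np.linalg.norm(q-c)
        P=np.eye(3)-np.outer(d,d);A.append(P);L.append(P@c)
    return np.linalg.solve(sum(A),sum(L)).round()
print("head",tri((60,245),(322,65)),tri((20,260),(300,60)),"pole",tri((85,285),(305,160)),"disp",tri((190,170),(388,180)),"disp end", ray((185,200),"top",20))
E
```

```text
rz -1.262 then shift [206.5 262.9 116.7] t 1.0 at [ 208.7 -481.8  226.7] [ 3.142 -0.     0.409] grip 91.52257437508015 0.0
head [553. 212. 309.] [518. 250. 314.] pole [524. 307.  41.] disp [724. 122.  81.] disp end [684.91606985 145.908753  ]
```

```bash
python3 -m jog '[[0,0,0,0,0,-0.1402],[0,0,0,0,0,-0.1402],[0,0,0,0,0,-0.1402],[0,0,0,0,0,-0.1402],[0,0,0,0,0,-0.1402],[0,0,0,0,0,-0.1402],[0,0,0,0,0,-0.1402],[0,0,0,0,0,-0.1402],[0,0,0,0,0,-0.1402]]' 100
python3 -m jog '[[20,26,0,0,0,0],[26,33,0,0,0,0],[26,33,0,0,0,0],[26,33,15,0,0,0],[26,33,20,0,0,0],[26,33,20,0,0,0],[26,33,20,0,0,0],[21,27,20,0,0,0],[9.5,11.9,15,0,0,0],[0,0,0,0,0,0],[0,0,0,0,0,0]]'
python3 go.py 449.7 -250 31 0.1
```

```text
time: 1.9
tool_pos: [208.7, -481.7, 226.7]
tcp_rot: [3.142, 0.0, 1.676]
contact_force: [0.5, -1.1, -0.1]
grip_width: 92.0
finger_force: 0.0
time: 3.0
tool_pos: [449.7, -250.2, 116.9]
tcp_rot: [-3.141, 0.0, 1.672]
contact_force: [0.2, 0.1, 0.1]
grip_width: 92.0
finger_force: 0.0
rz 0.001 then shift [ 0.2  0.1 85.9] t 3.0 at [ 449.7 -250.2  116.9] [-3.141  0.     1.672] grip 91.97054094118482 0.0
```

```bash
python3 -m jog '[[0,0,25,0,0,0],[0,0,30,0,0,0],[0,0,20,0,0,0],[0,0,11,0,0,0],[0,0,0,0,0,0]]'
python3 -m jog '[[0,0,0,0,0,0],[0,0,0,0,0,0],[0,0,0,0,0,0],[0,0,0,0,0,0],[0,0,0,0,0,0],[0,0,0,0,0,0],[0,0,0,0,0,0],[0,0,0,0,0,0]]' 0
python3 -c "
from h import *
cv2.imwrite('pics/a.png',cv2.resize(bot.capture('side')[170:400,160:400],None,fx=2,fy=2)[:,:,::-1])"
```

```text
time: 3.5
tool_pos: [449.0, -250.8, 30.4]
tcp_rot: [-3.141, -0.001, 1.669]
contact_force: [-0.6, 0.1, 0.1]
grip_width: 91.8
finger_force: 0.0
time: 4.3
tool_pos: [449.7, -250.1, 30.7]
tcp_rot: [3.142, 0.0, 1.671]
contact_force: [0.1, -0.4, 0.4]
grip_width: 33.3
finger_force: 30.0
```

View pics/a.png

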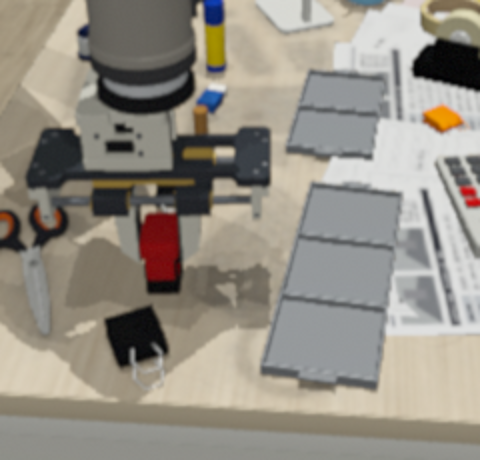

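The side view shows the red cap held between the pads at crop (160,245), with the clip at (137,335) untouched. Now lift and go.

```bash
python3 -m jog '[[0,0,-15,0,0,0],[0,0,-30,0,0,0],[0,0,-20,0,0,0],[0,0,-10,0,0,0.1],[0,0,0,0,0,0.1],[0,0,0,0,0,0]]'
python3 go.py 612.5 -153.4 50 -0.1
```

```text
time: 4.95
tool_pos: [449.8, -250.1, 106.0]
tcp_rot: [3.141, 0.0, 1.47]
contact_force: [0.1, 0.7, -1.5]
grip_width: 32.9
finger_force: 30.0
rz -0.001 then shift [112.5 152.2  56. ] t 4.95 at [ 449.8 -250.1  106. ] [3.141 0.    1.47 ] grip 32.90842532420787 29.962203204631805
```

```bash
python3 -m jog '[[10,14,0,0,0,0],[20,27,0,0,0,0],[22,30,0,0,0,0],[22,30,0,0,0,0],[20,27,5,0,0,0],[13,17,15,0,0,0],[5.5,7.2,20,0,0,0],[0,0,11,0,0,0],[0,0,5,0,0,0],[0,0,0,0,0,0]]'
python3 -m jog '[[0,0,5,0,0,0],[0,0,4,0,0,0],[0,0,2.5,0,0,0],[0,0,1.2,0,0,0],[0,0,0.8,0,0,0],[0,0,0,0,0,0]]'
python3 go.py 612.5 -153.4 36 -0.1
```

```text
time: 5.95
tool_pos: [611.4, -153.7, 49.0]
tcp_rot: [-3.14, -0.0, 1.471]
contact_force: [0.2, -0.1, 0.0]
grip_width: 32.5
finger_force: 30.0
time: 6.55
tool_pos: [612.4, -153.4, 36.3]
tcp_rot: [3.141, 0.0, 1.471]
contact_force: [0.7, -0.2, -0.8]
grip_width: 32.8
finger_force: 30.0
rz -0.0 then shift [-0.   0.1  0.3] t 6.55 at [ 612.4 -153.4   36.3] [3.141 0.    1.471] grip 32.82179424524373 29.961023032665253
```

```bash
python3 -m jog '[[0,0,0.4,0,0,0],[0,0,0,0,0,0]]'; python3 -m jog '[[0,0,0.4,0,0,0],[0,0,0,0,0,0]]'
```

```text
time: 6.75
tool_pos: [612.5, -153.4, 35.9]
tcp_rot: [3.141, 0.0, 1.471]
contact_force: [0.0, -0.3, 0.1]
grip_width: 32.5
finger_force: 30.0
time: 6.95
tool_pos: [612.5, -153.4, 35.7]
tcp_rot: [3.141, 0.0, 1.471]
contact_force: [-0.6, 0.5, 1.2]
grip_width: 32.8
finger_force: 30.0
```

```bash
python3 -m jog '[[0,0,0,0,0,0],[0,0,0,0,0,0],[0,0,0,0,0,0],[0,0,0,0,0,0],[0,0,0,0,0,0],[0,0,-15,0,0,0],[0,0,-30,0,0,0],[0,0,-30,0,0,0]]' 100
python3 go.py 453 -55 115 0.1
```

```text
time: 7.75
tool_pos: [612.3, -153.3, 112.0]
tcp_rot: [-3.141, -0.0, 1.471]
contact_force: [0.2, 0.7, 0.0]
grip_width: 90.0
finger_force: 0.0
rz -0.2 then shift [ 113.8 -148.7   -3. ] t 7.75 at [ 612.3 -153.3  112. ] [-3.141 -0.     1.471] grip 90.0254422845631 0.0
```

```bash
python3 -m jog '[[10,-20,0,0,0,0],[16,-33,0,0,0,0],[16,-33,0,0,0,0],[16,-33,0,0,0,0],[14,-28,10,0,0,0],[8,-16,20,0,0,0],[1.9,-5.3,12,0,0,0],[0,0,0,0,0,0]]'
python3 go.py 453 -55 14 -0.1
python3 -c "
from h import *
bot.capture('side');bot.capture('top')
for n in('side','top'):
  for d in bot.outline_of('seal',n)[:2]: print(n,d['pixel'],d['p'],fit('seal',{n:d['mask']},(453,-55),yaws=[0]))
"
```

```text
time: 8.55
tool_pos: [451.9, -54.5, 68.3]
tcp_rot: [-3.14, -0.0, 1.471]
contact_force: [-0.2, 0.2, 0.1]
grip_width: 92.0
finger_force: 0.0
rz 0.0 then shift [-0.4  1.1 54.3] t 8.55 at [451.9 -54.5  68.3] [-3.14  -0.     1.471] grip 92.03675491094506 0.0
side [256.4, 236.8] 0.72 (np.float64(454.9684296197818), np.float64(-54.3146417070154), np.float64(0.0392788477106607), np.float64(0.11518624641833808))
```

```bash
python3 -m jog '[[0,0,20,0,0,0],[0,0,20,0,0,0],[0,0,13,0,0,0],[0,0,0,0,0,0]]' 60
python3 -m jog '[[0,0,0,0,0,0],[0,0,0,0,0,0],[0,0,0,0,0,0],[0,0,0,0,0,0],[0,0,0,0,0,0],[0,0,0,0,0,0]]' 0
python3 -m jog '[[0,0,-15,0,0,0],[0,0,-30,0,0,0],[0,0,-25,0,0,0],[0,0,-10,0,0,0],[0,0,0,0,0,0]]'
python3 go.py 604.4 -234 30 -0.1
python3 -c "
from h import *
cv2.imwrite('pics/b.png',cv2.resize(bot.capture('side')[130:370,190:400],None,fx=2,fy=2)[:,:,::-1])"
```

```text
time: 9.15
tool_pos: [453.0, -55.2, 14.6]
tcp_rot: [-3.14, -0.0, 1.47]
contact_force: [-0.2, -0.3, 0.0]
grip_width: 64.3
finger_force: 0.0
time: 9.75
tool_pos: [453.3, -55.1, 15.6]
tcp_rot: [3.141, 0.0, 1.471]
contact_force: [-0.8, 0.0, -0.2]
grip_width: 16.5
finger_force: 0.1
time: 10.25
tool_pos: [453.9, -55.3, 96.4]
tcp_rot: [3.139, 0.001, 1.471]
contact_force: [-0.3, 0.6, -0.2]
grip_width: 14.5
finger_force: 30.0
rz -0.0 then shift [-162.8  167.6   66.4] t 10.25 at [453.9 -55.3  96.4] [3.139e+00 1.000e-03 1.471e+00] grip 14.453130041947245 29.99991238117218
```

View pics/b.png

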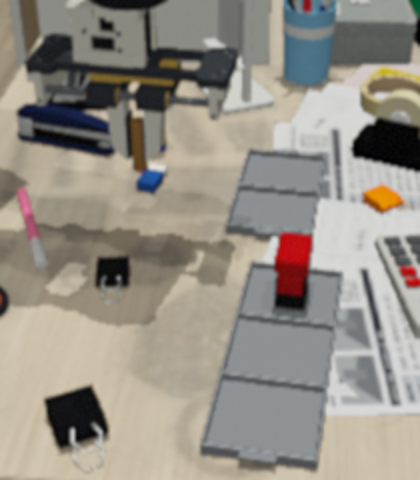

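Stamp stands in the far compartment (crop 292,270). The seal is in the pads at (138,145), perhaps slightly tilted, so I measure it.

```bash
python3 - <<'E'
from h import *
bot.capture('side');p=bot.get_obs()["tool_pos"];print(p)
d=bot.outline_of('seal','side')[0];m=d["mask"];ys,xs=np.nonzero(m);print(d["p"],xs.min(),xs.max(),ys.min(),ys.max())
for r in range(ys.min(),ys.max()+1,3): q=xs[ys==r];print(r,q.min(),q.max(),end='; ')
for z in(p[2]-14,p[2]+6,p[2]+20,p[2]+41): print(z,proj([[p[0]+s,p[1],z] for s in(-7.5,7.5)],'side').round(1).tolist())
E
```

```text
[452.6519877  -54.92391701  94.62616923]
0.73 255 262 189 215
189 256 259; 192 255 260; 195 255 260; 198 255 260; 201 255 260; 204 256 260; 207 256 261; 210 256 261; 213 256 262; 80.62616922601929 [[254.7, 214.4], [262.1, 214.8]]
100.62616922601929 [[254.2, 205.9], [261.6, 206.2]]
114.62616922601929 [[253.8, 199.7], [261.3, 200.1]]
135.62616922601927 [[253.2, 190.4], [260.8, 190.7]]
```

```bash
python3 -m jog '[[-16,17,0,0,0,0],[-30,31,0,0,0,0],[-33,34,0,0,0,0],[-33,34,0,0,0,0],[-28,29,0,0,0,0],[-16,16,10,0,0,0],[-6.8,6.6,20,0,0,0],[0,0,20,0,0,0],[0,0,10,0,0,0],[0,0,5,0,0,0],[0,0,0,0,0,0]]'
python3 -m jog '[[0,0,3,0,0,0],[0,0,2.5,0,0,0],[0,0,0,0,0,0]]'
python3 go.py 604.4 -234 20 -0.1
```

```text
time: 11.5
tool_pos: [603.2, -233.3, 29.5]
tcp_rot: [-3.14, -0.001, 1.471]
contact_force: [0.0, -0.6, -0.6]
grip_width: 14.3
finger_force: 30.0
time: 11.8
tool_pos: [603.7, -233.7, 25.3]
tcp_rot: [3.141, 0.0, 1.471]
contact_force: [0.3, 0.4, 0.6]
grip_width: 14.9
finger_force: 30.0
rz -0.0 then shift [-0.2  0.7  5.3] t 11.8 at [ 603.7 -233.7   25.3] [3.141 0.    1.471] grip 14.90316360631254 29.99984711408615
```

```bash
python3 -m jog '[[0,0,1,0,0,0],[0,0,1,0,0,0],[0,0,0,0,0,0]]';python3 -m jog '[[0,0,1,0,0,0],[0,0,0,0,0,0]]';python3 -m jog '[[0,0,0.8,0,0,0],[0,0,0,0,0,0]]' | grep -E "tool_pos|contact"
```

```text
time: 12.1
tool_pos: [603.6, -233.8, 22.9]
tcp_rot: [-3.142, 0.0, 1.471]
contact_force: [0.5, 0.3, 0.2]
grip_width: 14.8
finger_force: 30.0
time: 12.3
tool_pos: [603.6, -233.8, 21.8]
tcp_rot: [-3.141, 0.0, 1.471]
contact_force: [-0.3, -0.2, 0.3]
grip_width: 14.7
finger_force: 30.0
tool_pos: [603.7, -233.8, 21.1]
contact_force: [0.0, -0.5, -0.3]
```

```bash
for i in 1 ; do python3 -m jog '[[0,0,0.5,0,0,0],[0,0,0,0,0,0],[0,0,0,0,0,0]]' | grep -E "tool_pos|contact"; python3 -m jog '[[0,0,0.5,0,0,0],[0,0,0,0,0,0],[0,0,0,0,0,0]]' | grep -E "tool_pos|contact"; done
```

```text
tool_pos: [603.7, -233.9, 21.0]
contact_force: [-1.8, 0.8, 5.3]
tool_pos: [603.7, -233.9, 21.0]
contact_force: [-2.3, 1.8, 9.3]
```

```bash
python3 -m jog '[[0,0,-0.6,0,0,0],[0,0,0,0,0,0]]' | grep -E "tool_pos|contact"; python3 -m jog '[[0,0,0,0,0,0],[0,0,0,0,0,0],[0,0,0,0,0,0],[0,0,-10,0,0,0],[0,0,-30,0,0,0],[0,0,-30,0,0,0],[0,0,-10,0,0,0],[0,0,0,0,0,0]]' 45
python3 go.py 449 -342 105 0.44
python3 -c "
from h import *
cv2.imwrite('pics/c.png',cv2.resize(bot.capture('side')[180:370,190:400],None,fx=2,fy=2)[:,:,::-1])"
```

```text
tool_pos: [603.7, -233.9, 21.1]
contact_force: [-1.6, 0.5, 5.8]
time: 14.1
tool_pos: [604.6, -234.3, 102.9]
tcp_rot: [3.138, 0.002, 1.471]
contact_force: [-1.2, 0.8, -1.2]
grip_width: 41.4
finger_force: 0.0
rz -0.54 then shift [ -31.2 -186.7   -2.1] t 14.1 at [ 604.6 -234.3  102.9] [3.138e+00 2.000e-03 1.471e+00] grip 41.40397271831385 0.0
```

View pics/c.png

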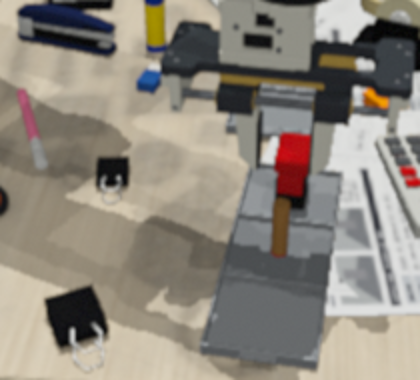

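The seal stands upright at crop (281,228), in front of the stamp (292,165). Next I refine the clip poses with the correct arm direction.

```bash
python3 - <<'E'
from h import *
bot.capture("top");bot.capture("side")
for k,w,y in(("large_clip",(449,-342),.44),("small_clip",(437,-147),.1)):
    for n in("top","side"):
        for d in bot.outline_of(k,n):
            if np.hypot(*(np.array(d["pixel"])-proj([[*w,10]],n)[0]))<30:
                print(k,n,np.round(d["pixel"]),d["p"],np.round(fit(k,{n:d["mask"]},w,yaws=[y,y-.15,y+.15]),2)); break
E
python3 go.py 442.6 -328.4 80 0.44
```

```text
large_clip side [226. 339.] 0.64 [ 4.5015e+02 -3.4168e+02  4.6000e-01  6.0000e-02]
small_clip side [246. 264.] 0.67 [ 4.4047e+02 -1.4697e+02  1.5000e-01  8.0000e-02]
rz -0.54 then shift [ -17.5 -185.6   19.4] t 14.45 at [ 603.1 -233.5   99.4] [-3.140e+00 -1.000e-03  1.471e+00] grip 41.37220760333005 0.0
```

```bash
python3 -m jog '[[0,0,0,0,0,-0.14],[0,0,0,0,0,-0.14],[0,0,0,0,0,-0.14],[0,0,0,0,0,-0.14],[-1.5,-20,0,0,0,0],[-2.5,-36,0,0,0,0],[-2.5,-38,0,0,0,0],[-2.5,-38,0,0,0,0],[-2,-34,10,0,0,0],[-1.5,-20.8,20,0,0,0],[0,0,20,0,0,0],[0,0,0,0,0,0]]' 100
python3 go.py 441.3 -327.6 9 0.46
python3 -c "
from h import *
for i,n in enumerate(('side','top')):
  a=bot.capture(n)
  cv2.imwrite(f'pics/d{n}.png',cv2.resize(a[240:390,140:320] if i==0 else a[260:400,380:540],None,fx=3,fy=3)[:,:,::-1])"
```

```text
time: 15.65
tool_pos: [439.8, -327.0, 48.2]
tcp_rot: [-3.14, -0.005, 2.029]
contact_force: [-0.4, 0.0, -0.6]
grip_width: 91.7
finger_force: 0.0
rz -0.002 then shift [-1.2  1.1 39.2] t 15.65 at [ 439.8 -327.    48.2] [-3.14  -0.005  2.029] grip 91.6650225539407 0.0
```

View pics/dside.png

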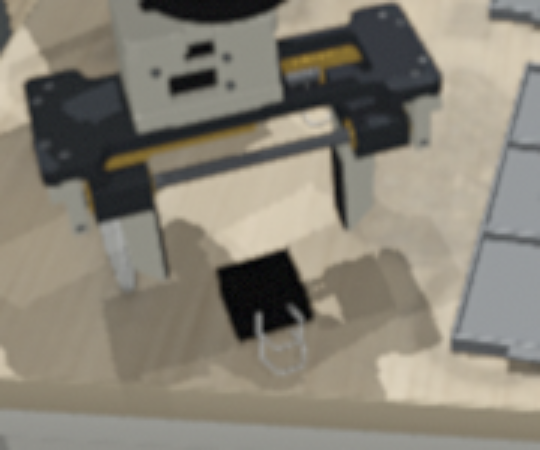

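The clip at crop (265,295) is centred between the fingers at (135,270) and (355,215). Descend and grip.

```bash
python3 -m jog '[[0,0,20,0,0,0],[0,0,15,0,0,0],[0,0,5,0,0,0],[0,0,0,0,0,0]]' |grep tool_pos
python3 -m jog '[[0,0,0,0,0,0],[0,0,0,0,0,0],[0,0,0,0,0,0],[0,0,0,0,0,0],[0,0,0,0,0,0],[0,0,0,0,0,0],[0,0,0,0,0,0]]' 0
python3 -m jog '[[0,0,-5,0,0,0],[0,0,-15,0,0,0],[0,0,-30,0,0,0],[0,0,-25,0,0,0],[0,0,-10,0,0,0],[0,0,0,0,0,0]]'
python3 -c "
from h import *
cv2.imwrite('pics/e.png',cv2.resize(bot.capture('side')[200:390,140:340],None,fx=3,fy=3)[:,:,::-1])"
```

```text
tool_pos: [442.3, -327.7, 10.9]
time: 16.85
tool_pos: [441.8, -327.9, 10.7]
tcp_rot: [-3.142, 0.0, 2.031]
contact_force: [-0.1, 0.2, 1.5]
grip_width: 40.5
finger_force: 30.4
time: 17.45
tool_pos: [442.4, -328.5, 97.1]
tcp_rot: [3.141, 0.003, 2.031]
contact_force: [1.2, -0.7, -1.4]
grip_width: 40.4
finger_force: 29.8
```

View pics/e.png

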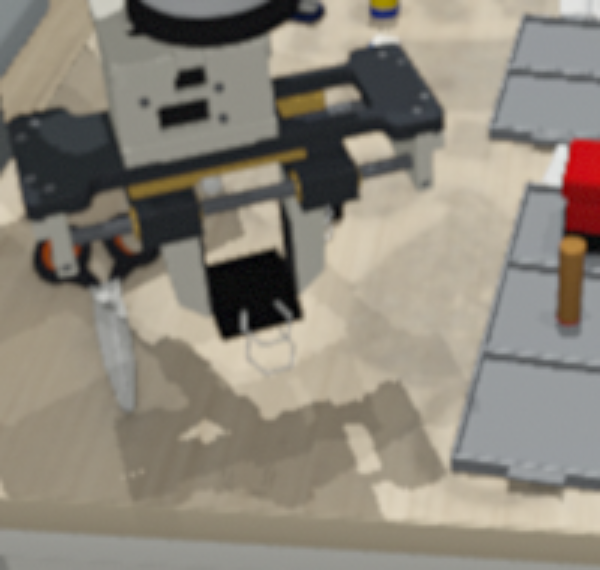

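The clip is held level between the pads (crop 252,295), and the seal (570,285) is still upright. Turn and carry it over.

```bash
python3 -m jog '[[0,0,0,0,0,-0.1443],[0,0,0,0,0,-0.1443],[0,0,0,0,0,-0.1443],[0,0,0,0,0,-0.1443],[0,0,0,0,0,-0.1443],[0,0,0,0,0,-0.1443],[0,0,0,0,0,-0.1443],[0,0,0,0,0,0]]'|grep -E 'time|rot'
python3 go.py 581.4 -313.1 30 1.47
```

```text
time: 18.3
tcp_rot: [3.14, -0.002, 3.042]
rz 0.001 then shift [-138.2   28.2   64.1] t 18.3 at [ 441.1 -327.3   94.1] [ 3.140e+00 -2.000e-03  3.042e+00] grip 40.60604079060588 29.842861890792847
```

```bash
python3 -m jog '[[-15,3,0,0,0,0],[-27,6,0,0,0,0],[-32,7,0,0,0,0],[-32,7,0,0,0,0],[-22,4,0,0,0,0],[-10.2,1.2,10,0,0,0],[0,0,20,0,0,0],[0,0,20,0,0,0],[0,0,10,0,0,0],[0,0,0,0,0,0],[0,0,0,0,0,0]]'
python3 go.py 581.4 -313.1 16 1.47
python3 -c "
from h import *
cv2.imwrite('pics/f.png',cv2.resize(bot.capture('side')[220:390,240:400],None,fx=3,fy=3)[:,:,::-1])"
```

```text
time: 19.4
tool_pos: [581.9, -314.1, 35.8]
tcp_rot: [-3.142, -0.0, 3.039]
contact_force: [-0.4, 0.1, -0.2]
grip_width: 41.0
finger_force: 29.8
rz -0.001 then shift [ 0.6  0.9 19.8] t 19.4 at [ 581.9 -314.1   35.8] [-3.142 -0.     3.039] grip 40.97941265520577 29.844689620658755
```

View pics/f.png

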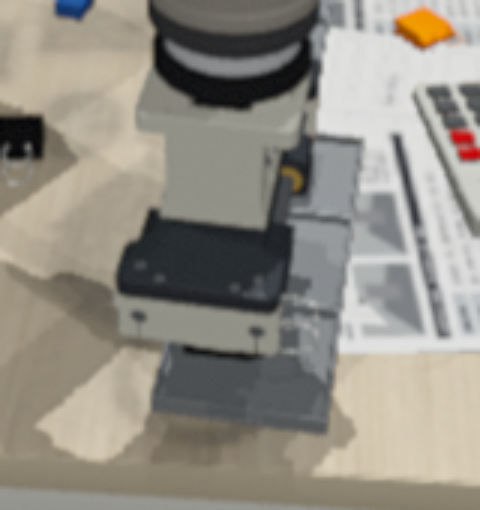

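The gripper hides most of the clip; only its wire arms show, near crop (305,325). I check that against the prediction.

```bash
python3 - <<'E'
from h import *
o=np.array([581.9,-314.1]); r=lambda y,x=0:o+R.from_euler('z',1.47).apply([x,y-15,0])[:2]
crop=lambda P:(proj(P,'side')-[240,220])*3
print("arm tip",crop([[*r(-34.5,s),35] for s in(-10,0,10)]).round())
c=R.from_euler('z',-.1)
print("far inner wall top",crop([c.apply([44,-81+s,12])+[604.4,-234,0] for s in(-39,0,39)]).round())
E
python3 -c "
from h import *
a=bot.capture('side')[290:370,300:380];b=bot.capture('top')[200:290,400:490]
cv2.imwrite('pics/g.png',cv2.hconcat([cv2.resize(a,(400,400)),cv2.resize(b,(400,400))])[:,:,::-1])"
```

```text
arm tip [[312. 343.]
 [314. 330.]
 [316. 316.]]
far inner wall top [[321. 416.]
 [328. 361.]
 [335. 310.]]
```

View pics/g.png

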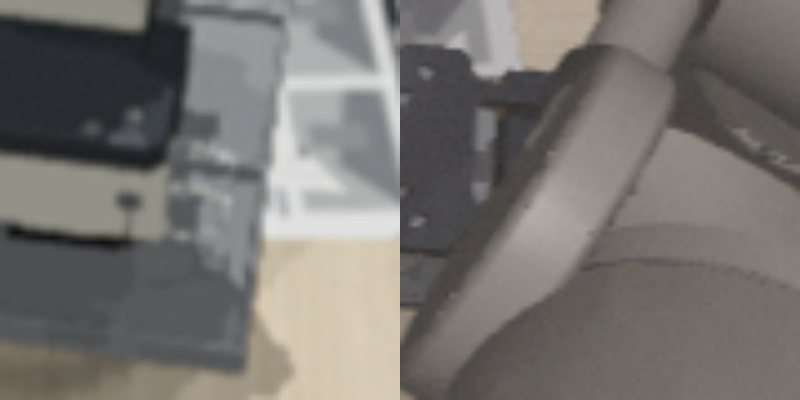

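The wire arms end near crop (238,200), about 3 mm beyond the prediction in +x. I shift back 2 mm and lower.

```bash
python3 -m jog '[[2.5,0.5,5,0,0,0],[0,0.4,8,0,0,0],[0,0,4,0,0,0],[0,0,1.5,0,0,0],[0,0,0,0,0,0],[0,0,0,0,0,0]]'|grep -E 'pos|force'
python3 -m jog '[[0,0,0.6,0,0,0],[0,0,0,0,0,0],[0,0,0,0,0,0]]'|grep -E 'pos|contact'
python3 -m jog '[[0,0,0.6,0,0,0],[0,0,0,0,0,0],[0,0,0,0,0,0]]'|grep -E 'pos|contact'
```

```text
tool_pos: [579.9, -312.7, 17.3]
contact_force: [-0.6, -0.3, 0.7]
finger_force: 29.8
tool_pos: [579.8, -312.6, 16.7]
contact_force: [0.1, -0.1, -1.1]
tool_pos: [579.7, -312.6, 16.0]
contact_force: [0.0, -0.5, -1.1]
```

```bash

python3 -m jog '[[0,0,0.5,0,0,0],[0,0,0,0,0,0],[0,0,0,0,0,0]]'|grep -E 'pos|contact'
python3 -m jog '[[0,0,0.4,0,0,0],[0,0,0,0,0,0],[0,0,0,0,0,0]]'|grep -E 'pos|contact'
```

```text
tool_pos: [579.8, -312.7, 15.8]
contact_force: [-0.6, 0.1, 2.1]
tool_pos: [579.8, -312.7, 15.8]
contact_force: [-1.2, 1.3, 5.5]
```

```bash
python3 -m jog '[[0,0,0,0,0,0],[0,0,0,0,0,0],[0,0,0,0,0,0],[0,0,-8,0,0,0],[0,0,-30,0,0,0],[0,0,-40,0,0,0],[0,0,-35,0,0,0],[0,0,-20,0,0,0],[0,0,0,0,0,0]]' 60
python3 -m jog '[[0,0,0,0,0,0.1427],[0,0,0,0,0,0.1427],[0,0,0,0,0,0.1427],[0,0,0,0,0,0.1427],[0,0,0,0,0,0.1427],[0,0,0,0,0,0.1427],[0,0,0,0,0,0.1427],[0,0,0,0,0,0.1427],[0,0,0,0,0,0.1427],[0,0,0,0,0,0.1427],[0,0,0,0,0,0.1427],[0,0,0,0,0,0]]' 100 |grep -E 'time|pos|rot'
python3 go.py 441.5 126 145 -0.1
```

```text
time: 22.25
tool_pos: [581.4, -313.7, 152.7]
tcp_rot: [-3.138, 0.007, 3.041]
contact_force: [0.5, 0.3, -0.2]
grip_width: 55.3
finger_force: 0.0
time: 23.45
tool_pos: [579.2, -312.3, 146.8]
tcp_rot: [-3.14, -0.001, 1.47]
rz -0.001 then shift [ 422.3 -180.8    1.8] t 23.45 at [ 579.2 -312.3  146.8] [-3.14e+00 -1.00e-03  1.47e+00] grip 91.79211236516208 0.0
```

```bash
python3 -m jog '[[18,-8,0,0,0,0],[34,-14.5,0,0,0,0],[40,-17,0,0,0,0],[42,-18,0,0,0,0],[42,-18,0,0,0,0],[42,-18,0,0,0,0],[42,-18,0,0,0,0],[42,-18,0,0,0,0],[42,-18,0,0,0,0],[38,-16,0,0,0,0],[28,-12,0,0,0,0],[12.3,-5.3,0,0,0,0]]' |grep -E 'time|pos'
python3 -m jog '[[0,0,0,0,0,0],[0,0,0,0,0,0]]' |grep -E 'time|pos'
python3 go.py 441.5 126 40 -0.1
python3 -c "
from h import *
bot.capture('side')
for n in ['side']:
  for d in bot.outline_of('glue',n)[:1]: print(n,d['pixel'],d['p'],fit('glue',{n:d['mask']},(441,126),yaws=[0]))
a=bot.capture('side')
cv2.imwrite('pics/h.png',cv2.resize(a[60:380,150:400],None,fx=1.8,fy=1.8)[:,:,::-1])"
```

```text
time: 24.65
tool_pos: [440.5, 127.7, 147.8]
time: 24.85
tool_pos: [442.2, 125.0, 147.9]
rz 0.002 then shift [  1.   -0.8 107.9] t 24.85 at [442.2 125.  147.9] [3.141e+00 1.000e-03 1.473e+00] grip 91.67366993416807 0.0
side [268.2, 185.4] 0.66 (np.float64(443.05024683737804), np.float64(126.47547356911842), np.float64(0.07890158633264166), np.float64(0.083502024291498))
```

View pics/h.png

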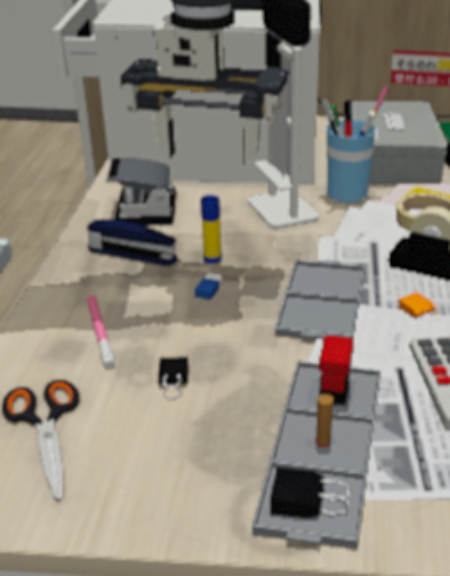

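Large clip lies in the near compartment (crop 305,495), with the seal (325,420) and stamp (336,365) upright; the glue (211,230) is under the open fingers.

```bash
python3 -m jog '[[1,0,20,0,0,0],[0,0,35,0,0,0],[0,0,35,0,0,0],[0,0,16,0,0,0],[0,0,6,0,0,0],[0,0,0,0,0,0]]' 60 |grep -E 'time|pos|contact'
python3 -m jog '[[0,0,0,0,0,0],[0,0,0,0,0,0],[0,0,0,0,0,0],[0,0,0,0,0,0],[0,0,0,0,0,0],[0,0,0,0,0,0],[0,0,0,0,0,0],[0,0,0,0,0,0]]' 0
python3 go.py 441.5 126 36 -0.1
```

```text
time: 25.6
tool_pos: [442.1, 125.9, 35.6]
contact_force: [-0.7, -0.5, 0.4]
time: 26.4
tool_pos: [442.3, 126.7, 36.5]
tcp_rot: [3.141, -0.0, 1.471]
contact_force: [-0.8, -0.3, 5.5]
grip_width: 25.5
finger_force: 29.9
rz 0.0 then shift [-0.7 -0.7  0.5] t 26.4 at [442.3 126.7  36.5] [ 3.141 -0.     1.471] grip 25.549108049249593 29.923211485147476
```

```bash
python3 -m jog '[[0,0,-10,0,0,0],[0,0,-25,0,0,0],[0,0,-25,0,0,0],[0,0,-10,0,0,0],[0,0,0,0,0,0],[0,0,0,0,0,0]]'
python3 go.py 598 71.3 50 -0.1
python3 - <<'E'
from h import *
bot.capture('side');p=bot.get_obs()["tool_pos"]
d=bot.outline_of('glue','side')[0];m=d["mask"];ys,xs=np.nonzero(m);print(d["p"],ys.min(),ys.max())
for r in range(ys.min(),ys.max()+1,4): q=xs[ys==r];print(r,q.min(),q.max(),end='; ')
for z in(-36,-10,20,56): print(z,proj([[p[0]+s,p[1],p[2]+z] for s in(-12.5,12.5)],'side').round(1).tolist())
E
```

```text
time: 27.0
tool_pos: [441.5, 126.5, 105.6]
tcp_rot: [-3.141, 0.0, 1.471]
contact_force: [0.1, -0.4, -0.3]
grip_width: 26.1
finger_force: 29.9
rz 0.0 then shift [-39.3 161.2  55.6] t 27.0 at [441.5 126.5 105.6] [-3.141  0.     1.471] grip 26.06837224386511 29.938421174883842
0.92 141 180
141 262 266; 145 260 270; 149 260 270; 153 261 270; 157 261 269; 161 261 269; 165 261 270; 169 261 271; 173 262 271; 177 262 271; -36 [[260.9, 178.7], [271.4, 179.2]]
-10 [[260.3, 168.7], [271.0, 169.2]]
20 [[259.7, 156.8], [270.5, 157.3]]
56 [[259.0, 142.0], [270.0, 142.4]]
```

```bash
python3 -m jog '[[-4,16,0,0,0,0],[-8,32,0,0,0,0],[-9,38,0,0,0,0],[-9,38,0,0,0,0],[-6.3,25,5,0,0,0],[-3,12.2,15,0,0,0],[0,0,20,0,0,0],[0,0,12,0,0,0],[0,0,6,0,0,0],[0,0,0,0,0,0],[0,0,0,0,0,0]]' |grep -E 'time|pos|contact'
python3 go.py 598 71.3 42 -0.1
python3 -m jog '[[0,0,2,0,0,0],[0,0,1.5,0,0,0],[0,0,0,0,0,0],[0,0,0,0,0,0]]' |grep -E 'time|pos|contact'
```

```text
time: 28.2
tool_pos: [598.6, 71.6, 48.6]
contact_force: [-0.5, -0.0, 0.3]
rz 0.001 then shift [-0.4 -0.6  6.6] t 28.2 at [598.6  71.6  48.6] [3.141 0.    1.471] grip 26.010599152630714 29.939281828701496
time: 28.6
tool_pos: [598.6, 71.4, 44.8]
contact_force: [-0.1, -0.4, -0.3]
```

```bash

python3 -m jog '[[0,0,1,0,0,0],[0,0,1,0,0,0],[0,0,0,0,0,0],[0,0,0,0,0,0]]'|grep -E 'pos|contact'
python3 -m jog '[[0,0,0.7,0,0,0],[0,0,0,0,0,0],[0,0,0,0,0,0]]'|grep -E 'pos|contact'
python3 -m jog '[[0,0,0.5,0,0,0],[0,0,0,0,0,0],[0,0,0,0,0,0]]'|grep -E 'pos|contact'
```

```text
tool_pos: [598.5, 71.4, 42.5]
contact_force: [-0.4, -0.6, -0.5]
tool_pos: [598.5, 71.4, 41.9]
contact_force: [0.3, -0.3, -0.5]
tool_pos: [598.5, 71.4, 41.6]
contact_force: [0.6, -0.4, 1.3]
```

```bash

python3 -m jog '[[0,0,0.3,0,0,0],[0,0,0,0,0,0]]'|grep -E 'pos|contact'
python3 -m jog '[[0,0,0,0,0,0],[0,0,0,0,0,0],[0,0,0,0,0,0],[0,0,0,0,0,0],[0,0,-10,0,0,0],[0,0,-30,0,0,0],[0,0,-35,0,0,0],[0,0,-20,0,0,-0.11],[0,0,0,0,0,-0.11],[0,0,0,0,0,0]]' 70 |grep -E 'time|pos'
python3 go.py 435.9 -134.6 60 0.12
```

```text
tool_pos: [598.6, 71.4, 41.5]
contact_force: [-1.2, 0.1, 5.1]
time: 30.8
tool_pos: [598.9, 71.4, 137.6]
rz 0.001 then shift [-185.  -186.5   77.6] t 30.8 at [598.9  71.4 137.6] [3.139 0.    1.692] grip 64.41449345822915 0.0
```

```bash
python3 -m jog '[[-12,-12,0,0,0,0],[-24,-24,0,0,0,0],[-28,-28,0,0,0,0],[-28,-28,0,0,0,0],[-28,-28,0,0,0,0],[-28,-28,5,0,0,0],[-24,-24,20,0,0,0],[-13,-14.5,30,0,0,0],[0,0,20,0,0,0],[0,0,0,0,0,0],[0,0,0,0,0,0]]' 80|grep -E 'time|pos'
python3 go.py 435.9 -134.6 4 0.12
python3 -c "
from h import *
a=bot.capture('side')
cv2.imwrite('pics/i.png',cv2.resize(a[150:380,180:400],None,fx=2.4,fy=2.4)[:,:,::-1])"
```

```text
time: 31.9
tool_pos: [435.6, -134.6, 61.3]
rz -0.001 then shift [-0.1  0.3 57.3] t 31.9 at [ 435.6 -134.6   61.3] [-3.141 -0.     1.689] grip 73.22364344933159 0.0
```

View pics/i.png

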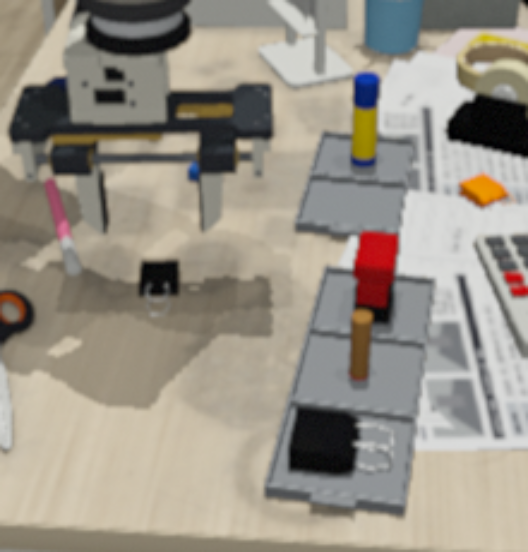

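The glue stands at crop (365,120). The pen tip at (72,270) may be close to the left finger, so I check it.

```bash
python3 - <<'E'
from h import *
print(ray((338,380),"top",5),ray((330,384),"top",5),ray((180+72/2.4,150+270/2.4),"side",5),ray((180+65/2.4,150+235/2.4),"side",5))
bot.capture('side');d=bot.outline_of('small_clip','side')
for q in d:
  if abs(q["pixel"][0]-246)<15: print(np.round(fit('small_clip',{'side':q["mask"]},(437,-147),yaws=[0,.15,.3]),2));break
E
```

```text
[ 359.99522083 -130.00379273] [ 353.44885953 -115.96942799] [ 362.42960998 -123.57008096] [344.01656949 -74.43809568]
[ 4.4171e+02 -1.4623e+02  2.0000e-01  1.6000e-01]
```

```bash
python3 -m jog '[[0,2,15,0,0,0],[0,0,20,0,0,0],[0,0,15,0,0,0],[0,0,6,0,0,0],[0,0,0,0,0,0],[0,0,0,0,0,0]]' 65|grep -E 'time|pos|cont'
python3 -m jog '[[0,0,0,0,0,0],[0,0,0,0,0,0],[0,0,0,0,0,0],[0,0,0,0,0,0],[0,0,0,0,0,0],[0,0,0,0,0,0],[0,0,0,0,0,0]]' 0
python3 -m jog '[[0,0,-5,0,0,0],[0,0,-20,0,0,0],[0,0,-30,0,0,0],[0,0,-20,0,0,0.11],[0,0,0,0,0,0.11],[0,0,0,0,0,0],[0,0,0,0,0,0]]'
python3 -c "
from h import *
a=bot.capture('side')
cv2.imwrite('pics/j.png',cv2.resize(a[180:300,190:340],None,fx=4,fy=4)[:,:,::-1])"
```

```text
time: 32.65
tool_pos: [438.1, -134.5, 5.9]
contact_force: [0.7, 0.4, -0.2]
time: 33.35
tool_pos: [437.6, -134.4, 5.3]
tcp_rot: [3.141, 0.0, 1.691]
contact_force: [-0.6, -0.8, 4.4]
grip_width: 31.5
finger_force: 30.0
time: 34.05
tool_pos: [437.2, -134.2, 79.9]
tcp_rot: [-3.141, -0.0, 1.474]
contact_force: [-0.1, 0.5, 0.4]
grip_width: 31.8
finger_force: 30.0
```

View pics/j.png

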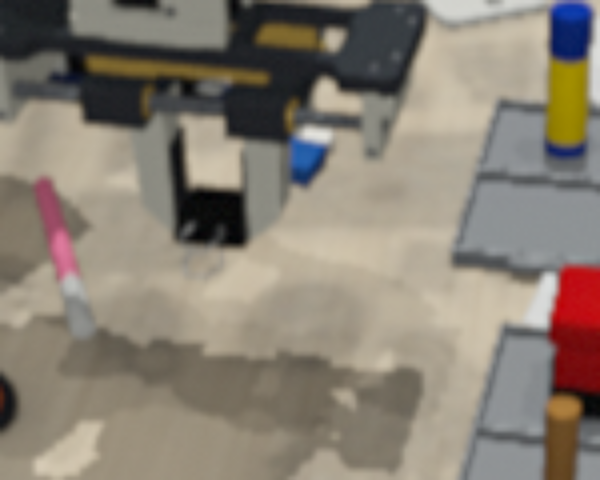

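The small clip is held level (crop 210,215). Carry it to the near compartment of tray_two.

```bash
python3 go.py 591.6 2.6 25 -0.1
```

```text
rz 0.003 then shift [151.5 140.1  54.7] t 34.1 at [ 437.1 -134.2   79.7] [-3.141 -0.     1.474] grip 31.540585571461875 30.00003347173333
```

```bash
python3 -m jog '[[15,14,0,0,0,0.003],[28,26,0,0,0,0],[32,29.5,0,0,0,0],[32,29.5,0,0,0,0],[28,26,0,0,0,0],[16.5,15.1,5,0,0,0],[0,0,15,0,0,0],[0,0,20,0,0,0],[0,0,14,0,0,0],[0,0,0,0,0,0],[0,0,0,0,0,0]]' |grep -E 'time|pos'
python3 go.py 591.6 2.6 11 -0.1
python3 -c "
from h import *
a=bot.capture('side')
cv2.imwrite('pics/k.png',cv2.resize(a[160:300,270:400],None,fx=4,fy=4)[:,:,::-1])"
```

```text
time: 35.2
tool_pos: [592.2, 1.8, 25.9]
rz -0.003 then shift [ 0.7 -0.7 14.9] t 35.2 at [592.2   1.8  25.9] [-3.141  0.     1.468] grip 31.70085866100069 30.000000838190317
```

View pics/k.png

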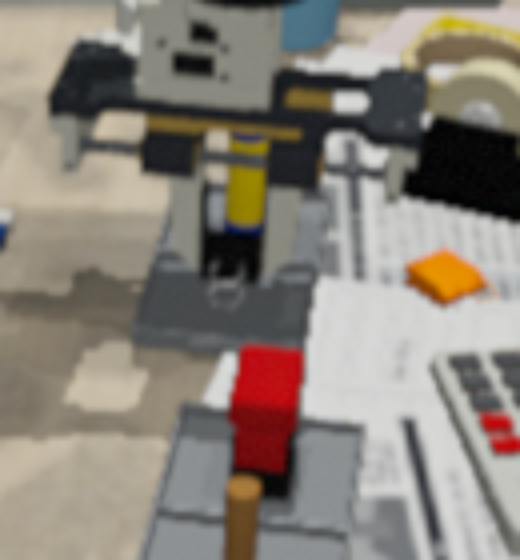

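The fingers (crop 185 and 283) are centred over tray_two's near compartment. Lower the last part.

```bash
python3 -m jog '[[0.4,0,6,0,0,0],[0,0,5,0,0,0],[0,0,2,0,0,0],[0,0,0,0,0,0],[0,0,0,0,0,0]]'|grep -E 'pos|contact'
python3 -m jog '[[0,0,0.8,0,0,0],[0,0,0.7,0,0,0],[0,0,0,0,0,0],[0,0,0,0,0,0]]'|grep -E 'pos|contact'
python3 -m jog '[[0,0,0.5,0,0,0],[0,0,0,0,0,0],[0,0,0,0,0,0]]'|grep -E 'pos|contact'
```

```text
tool_pos: [592.5, 2.4, 13.2]
contact_force: [0.1, -0.1, -0.5]
tool_pos: [592.4, 2.4, 11.6]
contact_force: [0.3, -0.6, -0.6]
tool_pos: [592.4, 2.4, 11.1]
contact_force: [-0.6, -1.0, 0.4]
```

```bash

python3 -m jog '[[0,0,0.5,0,0,0],[0,0,0,0,0,0],[0,0,0,0,0,0]]'|grep -E 'pos|contact'
python3 -m jog '[[0,0,0.5,0,0,0],[0,0,0,0,0,0],[0,0,0,0,0,0]]'|grep -E 'pos|contact'
```

```text
tool_pos: [592.4, 2.4, 10.6]
contact_force: [0.1, -0.2, 0.3]
tool_pos: [592.5, 2.4, 10.4]
contact_force: [-0.9, 0.3, 2.2]
```

Contact. Open slightly, lift straight up, and move clear.

```bash

python3 -m jog '[[0,0,0,0,0,0],[0,0,0,0,0,0],[0,0,0,0,0,0]]' 43|grep -E 'pos|contact|width'
python3 -m jog '[[0,0,-6,0,0,0],[0,0,-15,0,0,0],[0,0,-30,0,0,0],[0,0,-40,0,0,0],[0,0,-40,0,0,0],[0,-20,-20,0,0,0],[0,-35,0,0,0,0],[0,-40,0,0,0,0],[0,-40,0,0,0,0],[0,-30,0,0,0,0],[0,0,0,0,0,0],[0,0,0,0,0,0]]'|grep -E 'time|pos|contact'
python3 - <<'E'
from h import *
im={n:bot.capture(n) for n in("top","side")}
cv2.imwrite('pics/l.png',cv2.hconcat([cv2.resize(im["side"][165:375,260:400],(400,600)),cv2.resize(im["top"][200:290,190:480],(390,600//5)) if 0 else cv2.copyMakeBorder(cv2.resize(im["top"][205:285,190:480],(400,110)),0,490,0,0,0)])[:,:,::-1])
ex={"glue":(598,71),"small_clip":(590,-9),"stamp":(612,-153),"seal":(604,-234),"large_clip":(596,-314),"rubber":(446.5,45.5)}
for k,w in ex.items():
    for n in("top","side"):
        for d in bot.outline_of(k,n):
            if np.hypot(*(np.array(d["pixel"])-proj([[*w,25]],n)[0]))<25:
                print(k,n,np.round(fit(k,{n:d["mask"]},w,z=0 if k=="rubber" else 5,yaws=[1.47] if k=="large_clip" else [-.25] if k=="rubber" else [-.1]),2));break
E
```

```text
tool_pos: [592.3, 2.4, 9.9]
contact_force: [0.7, 0.8, 0.6]
grip_width: 39.4
time: 38.55
tool_pos: [428.9, 19.3, 162.0]
contact_force: [-0.2, -0.5, 0.2]
glue top [5.9664e+02 7.0260e+01 1.4000e-01 9.0000e-02]
glue side [6.0011e+02 6.9950e+01 1.4000e-01 6.0000e-02]
small_clip top [ 5.8996e+02 -1.1020e+01 -1.3000e-01  1.0000e-01]
small_clip side [ 5.9402e+02 -9.3900e+00 -4.0000e-02  1.1000e-01]
stamp top [ 6.1306e+02 -1.5359e+02 -1.7000e-01  1.2000e-01]
stamp side [ 6.1531e+02 -1.5031e+02 -6.0000e-02  1.8000e-01]
seal side [ 6.0623e+02 -2.3392e+02 -1.0000e-02  2.5000e-01]
large_clip top [ 5.9389e+02 -3.1422e+02  1.5200e+00  6.0000e-02]
large_clip side [ 5.9617e+02 -3.1289e+02  1.5100e+00  4.0000e-02]
rubber side [ 4.5003e+02  4.6800e+01 -2.2000e-01  1.1000e-01]
```

View pics/l.png

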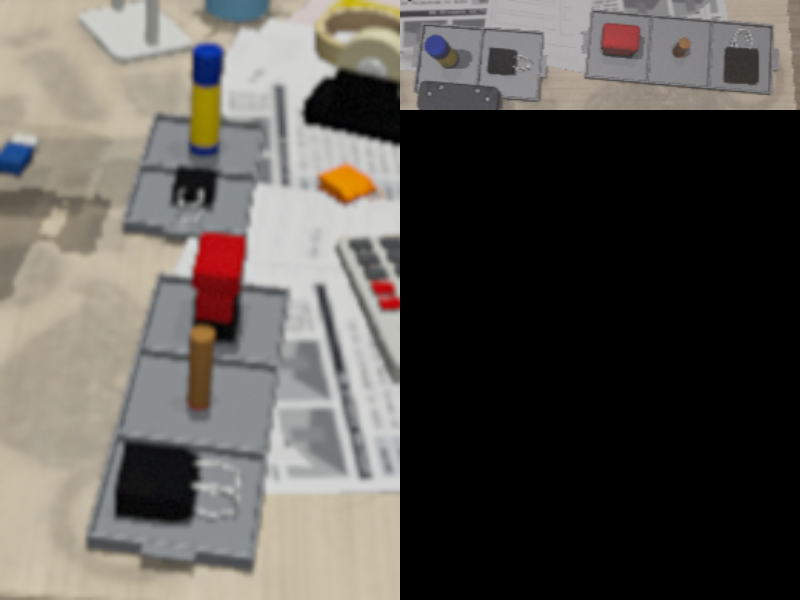

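All five things sit in their own compartments: glue (205,100), small clip (193,190), stamp (220,285), seal (200,365), large clip (160,480). The eraser is unmoved at (17,155) and the gripper is clear. Hand in.

```bash
python3 -c "
from plant import bot
print(bot.close_job())"
```

```text
the job is handed in; nothing more can be done
None
```

Both kits are made up and the job is handed in: the stamp, seal and larger clip are in the three-compartment tray, and the glue stick and smaller clip are in the two-compartment tray. The final pictures show each in its own compartment, the three tall things upright and the clips flat, with the eraser and the orange clip left alone; the robot's clock was at about 39 s of the 109 s allowed.

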